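Load the polisher with brass blanks

ROBOT

A 6-joint arm with a two-finger parallel gripper is mounted at the origin on the work surface. World frame = base frame: x ahead of the robot, y to its left, z up, the work surface at z = 0. Lengths are in m, angles in degrees, forces in N, time in s.
With the tool pointing down it reaches from about 0.4 to 0.925 m from the base axis. Payload 3.4 kg.
Tool frame: the origin (TCP) lies midway between the tips of the shut fingers; the grasp point (between the pads) lies 19 mm behind it; z points along the fingers, y is the line along which they close (so a half turn about z gives the same grasp; the last joint's range is limited). The gripper opens to 85 mm and grips with 20 to 120 N. Pads are 22 mm wide; open, the fingers measure 114 mm over their backs; the gripper's body (76 mm by 85 mm) begins 54 mm behind the grasp point. The pads swing forward as they close: fully open they stand 13 mm farther back than shut.
Start: joints at [-73.826, 17.578, 86.31, -0, 76.112, -4.211], TCP at [0.2, -0.539, 0.231] pointing down, gripper open.
Joint ranges: [-179.03, 179.03], [-60, 130.46], [8.19, 133.38], [-81.62, 261.62], [5.75, 156.47], [-153.77, 153.77]. Speed limits (degrees/s): [147.25, 147.25, 180, 180, 180, 180].

INTERFACE

Orientations are given as a 3x3 rotation matrix whose columns are the frame's x, y, z axes.
In Python, from cell import r gives the robot as it stands. The module is installed in compiled form; this text tells all that it offers.
- The arm moves only by the tool play_rows, never from a script. Its argument "steps" is a list that holds one entry, the list of rows, each a list of 7 numbers: the shift along the tool's x, y, z in units of 0.04 m (1.0 is 0.04 m), then the turn, a rotation vector about the tool's x, y, z in units of 0.12 rad (1.0 is 0.12 rad), then the finger opening in mm, from 0 to 85.4. In form: [[[x, y, z, rx, ry, rz, hand], ...]]. A call has 1 to 20 rows; each row shifts and turns the commanded pose from where the row before left it, along the tool's axes as they then stand; what a row does not reach is not made up. A row lasts 1/12 s, in which the tool goes at most 41.7 mm and 7.16 degrees, less where a joint would pass 70% of its speed; a pose out of reach is approached as far as the arm can. A call with a number of a shift or a turn outside -1 to 1 is refused whole. A call with a gripper value outside its range is refused whole. The fingers move at their own pace and stop on an object; the grip force is fixed at half the most. Time passes only in rows, so rows that do not move let the fingers close. It gives the time, the measured TCP pose, the force, the opening and the grip force at its end, in the units of the state.
- r.observe(): the state, without advancing time (a new reading comes with each control period).
- r.snapshot(name): name is "scene" or "top" or "wrist"; returns the picture (480x640x3 uint8, blue, green, red); there is no depth.
- r.camera_model(name): a dict with "fx", "fy", "cx", "cy" (pixels), "R" (3x3) and "t" (3): a world point X has camera coordinates R X + t. Camera axes: x right, y down, z forward; pixel columns grow to the right and rows downward; lengths in m; the calibration is good to about 2 mm. A picture is of the moment at which its call begins: read the wrist's pose just before it. camera_model takes no time and is no camera call; for the wrist camera it gives the pose at the moment of the call.
- r.hand_in(): hands the job in; it is judged then, once.
The state is a dict: "clock": time; "qpos": joint angles; "qvel": joint speeds; "tau": joint torques, N m; "position": TCP position; "orientation": TCP orientation; "contact_force": force on the tool from outside, world axes, zero at the start; "ft_torque": the same for the moment, N m; "width": finger opening in m; "grip_force": force on a finger pad.
Only numpy, scipy, OpenCV 4.12 (cv2) and the standard library are available. Lean on these libraries where they do the work, as an engineer would, in place of code of your own. Each camera call takes 0.05 s, during which the arm holds its last target. There are 200 camera calls.

TASK

Push the polisher's blue cover fully open, pour all seven brass blanks from the green cup into the orange bowl, then gently stand the emptied cup upright on the cork mat with its whole foot on the mat. Leave the cover open, all the blanks in the bowl, and the other things on the bench where they are.

Things in the scene. Friction and masses are not known exactly. Their poses are not given: they have to be found in the camera images.
- polisher: Vibratory polisher, fixed: grey base 160 x 160 x 30 mm with a round orange bowl on it. Origin: centre of the base's underside, on the bench; z up, y the way the cover slides open. The bowl is concentric with the origin: open at the top, mouth 118 inside diameter and 126 outside, rim 85 above the bench, inner floor 36 above the bench and 104 across. Two aluminium rails, 10 wide, top 88 above the bench, run along y at x = -71 and +71, from y = -80 to +222.
- bowl_mouth (a point): Centre of the orange bowl's mouth, level with its rim (85 mm above the bench); axes as the polisher's.
- cover (a joint): Sliding cover of the bowl, in m: 0 closed over the bowl, 0.145 at the open stop; it slides along the polisher's +y and stays where it is left (about 2 N of friction, light damping). From 0.13 the bowl's mouth is wholly clear.
- cover_fin (a point): Centre of the black upright fin on the blue cover, to push or pinch: 60 long (polisher x), 10 thick (polisher y), 34 tall; its top is 128.5 above the bench, its foot stands on the cover plate 94.5 above the bench. The plate is 152 (x) by 134 (y) by 6 thick, and reaches from 32 mm on the fin's -y side to 102 on its +y side. Moves with the cover; axes as the polisher's.
- cup_center (a point): Green plastic cup, loose, 90 g empty, centre half-way up its axis; z is the axis towards the mouth. Outside: 76 tall, 52 diameter at the foot, 60 half-way up, 68 at the rim; wall 3, floor 4, flared by 6 degrees. It is stiff: 40 N of grip does no harm. It holds the seven blanks, which fill its lower half; some stay in by friction until it is tipped well past level; at 125 to 135 degrees from upright all slide out.
- mat: Square cork mat 130 x 130 x 5 mm, fixed to the bench; origin at the centre of its underside, x and y along its sides, its top 5 above the bench.
- blank0_center (a point): Brass blank, round, 13.6 diameter x 12 mm, about 13 g; its centre. Starts in the green cup.
- blank1_center (a point): Brass blank, square, 12 x 12 x 12 mm, about 13 g; its centre. Starts in the green cup.
- blank2_center (a point): Brass blank, round, 13.6 diameter x 12 mm, about 13 g; its centre. Starts in the green cup.
- blank3_center (a point): Brass blank, square, 12 x 12 x 12 mm, about 13 g; its centre. Starts in the green cup.
- blank4_center (a point): Brass blank, round, 13.6 diameter x 12 mm, about 13 g; its centre. Starts in the green cup.
- blank5_center (a point): Brass blank, square, 12 x 12 x 12 mm, about 13 g; its centre. Starts in the green cup.
- blank6_center (a point): Brass blank, round, 13.6 diameter x 12 mm, about 13 g; its centre. Starts in the green cup.
- jar: Bystander: clear screw jar with a white cap, 60 diameter, 65 tall mm, loose; to be left alone. Origin at its underside.
- tin: Bystander: steel tin, 48 diameter, 50 tall mm, loose; to be left alone. Origin at its underside.
- wax: Bystander: blue wax block 30 x 95 x 26 mm, loose; to be left alone. Origin at its underside.
- mallet: Bystander: small hammer, about 200 long mm, loose; to be left alone. Origin at its underside.
- graver: Bystander: wooden-handled graver, about 150 long mm, loose; to be left alone. Origin at its underside.
- block: Bystander: square steel bench block 70 x 70 x 25 mm, loose; to be left alone. Origin at its underside.
Mind the look-alikes: they are no part of the job. What is meant by the part that bears cup_center is not black, and is the larger of those in its own colour.

How it is judged:
By the outcome, as a careful person would: the job done as asked, in the order asked, and still so for the second after the job is handed in, with the robot touching nothing.
It also fails if it takes over 72 s, if anything falls off the work surface, if the arm or the gripper's body presses on something with over 40 N, if the wrist force passes 120 N, or if a joint passes its speed limit or range.

## Working session

There is one attempt and no reset: what is moved stays moved. The work goes in short steps, Python scripts to look and compute and a tool call to move; the robot and the scene stay as the last step left them, time stands still between calls to the robot, and variables do not carry over. Pictures are saved under pics/ and viewed, at most 10 in all, crops included, and the job is handed in when it is done.

Besides the shell and the picture viewer there is one more tool, called after ">>>" by a JSON object that holds its "name" and its "arguments", one argument or row to a line. play_rows: Moves the arm, as the interface text tells. Shifts and turns lie within -1 to 1; 1 stands for 0.04 m of shift or 0.12 rad of turn. Its arguments: {"type":"object","properties":{"steps":{"type":"array"}},"required":["steps"]}

```bash
mkdir -p pics; python3 - <<'E'
from cell import r
import cv2,numpy as np
for n in("scene","top"):
    im=r.snapshot(n);cv2.imwrite(f"pics/{n}0.png",im)
    m=r.camera_model(n);print(n,m["fx"],m["cx"],m["cy"],np.round(m["R"],3).tolist(),np.round(m["t"],3))
print(r.observe())
E
```

```text
scene 477.4486473391551 321.2106216638509 244.27199473237945 [[0.68, 0.733, 0.001], [0.426, -0.394, -0.814], [-0.597, 0.554, -0.58]] [-0.361 -0.151  1.461]
top 601.6257433332374 327.4642481721248 240.35590833264973 [[0.014, -1.0, 0.007], [-0.986, -0.015, -0.163], [0.163, -0.004, -0.987]] [-0.008  0.564  1.501]
{'clock': 0.1, 'qpos': array([-7.38265180e+01,  1.76198204e+01,  8.63752235e+01,  3.29180092e-03,
        7.61119562e+01, -4.20805110e+00]), 'qvel': array([-0.09117825, -0.09106469, -0.1246554 ,  0.04986826,  0.03839402,
       -0.01241122]), 'tau': array([ 1.23231799e-03, -4.58528066e+01, -2.52609426e+01, -1.36003991e-04,
        5.63838534e-03,  3.03781781e-05]), 'position': array([ 0.20010883, -0.5383959 ,  0.23046248]), 'orientation': array([[ 9.37399154e-01,  3.48256527e-01, -4.66620957e-04],
       [ 3.48256786e-01, -9.37397428e-01,  1.80912830e-03],
       [ 1.92631454e-04, -1.85837925e-03, -9.99998255e-01]]), 'contact_force': array([ 0.60019801,  0.09717992, -0.52973308]), 'ft_torque': array([-0.02051862,  0.03644706,  0.00298597]), 'grip_force': 0.0, 'width': 0.0856033052410253}
```

View pics/scene0.png

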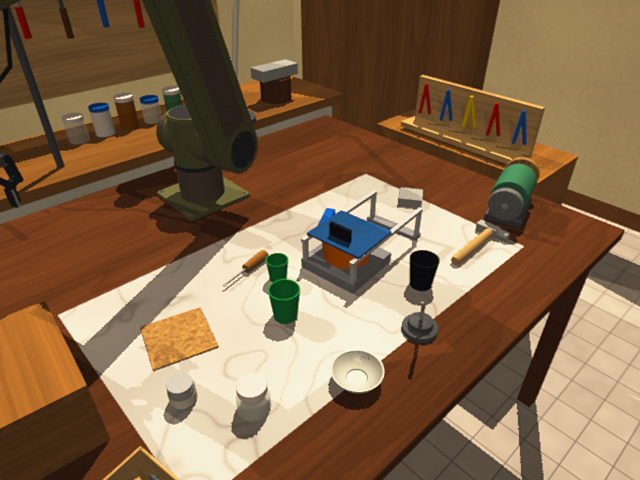

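View pics/top0.png

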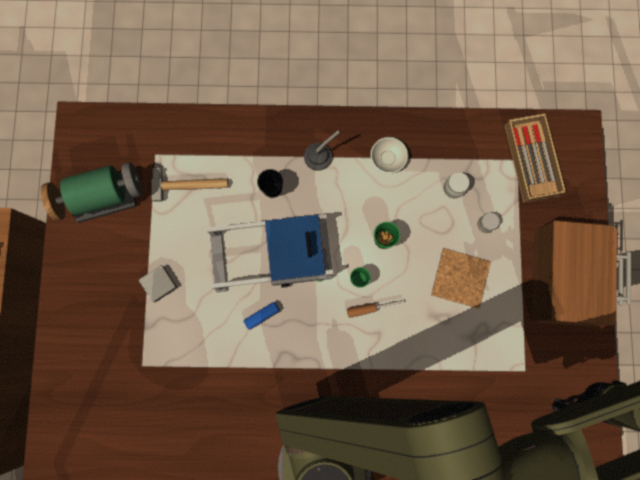

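The top view shows four things that could be taken for the cup: the large green cup holding blanks at (387,235), a small green cup at (360,277), a black cup at (271,183) and a white bowl at (389,155). I choose the large green one. The blue cover is at (296,248) with its fin at (312,244), it slides open towards image left, and the mat is at (461,278).

```bash
cat > h.py <<'E'
import cv2,numpy as np
from cell import r
def ray(n,uv,z,m=None):
    m=m or r.camera_model(n);R=np.array(m["R"]);t=np.array(m["t"])
    d=R.T@np.array([(uv[0]-m["cx"])/m["fx"],(uv[1]-m["cy"])/m["fy"],1]);c=-R.T@t
    return c+d*(z-c[2])/d[2]
def blobs(im,lo,hi,amin=60):
    k=cv2.inRange(cv2.cvtColor(im,cv2.COLOR_BGR2HSV),np.array(lo),np.array(hi))
    c,_=cv2.findContours(k,cv2.RETR_EXTERNAL,cv2.CHAIN_APPROX_NONE)
    return [x for x in c if cv2.contourArea(x)>amin]
E
python3 - <<'E'
from h import *
im=cv2.imread("pics/top0.png")
def rep(name,lo,hi,z,roi,amin=60):
    x0,y0,x1,y1=roi;s=np.zeros_like(im);s[y0:y1,x0:x1]=im[y0:y1,x0:x1]
    for c in blobs(s,lo,hi,amin):
        w=np.array([ray("top",p[0],z)[:2] for p in c]).astype(np.float32)
        (cc,rad)=cv2.minEnclosingCircle(w);b=cv2.minAreaRect(w)
        print(name,cv2.contourArea(c),"px",cv2.minEnclosingCircle(c)[0],"circ",np.round(cc,4),round(rad,4),"rect",np.round(b[0],4),np.round(b[1],4),round(b[2],1))
rep("green",(50,80,25),(85,255,255),.076,(330,200,420,300))
rep("cover",(95,120,30),(120,255,255),.0945,(255,205,340,290))
rep("mat",(8,100,80),(22,255,255),.005,(425,240,500,315),500)
rep("fin",(0,0,0),(180,255,45),.1285,(300,225,322,260),40)
s=im[195:315,330:500];c=im[200:300,200:345]
cv2.imwrite("pics/crop.png",np.hstack([cv2.resize(im[195:295,200:345],None,fx=3,fy=3,interpolation=2),cv2.resize(im[195:295,335:415],None,fx=3,fy=3,interpolation=2)]))
E
```

```text
green 277.0 px (360.3043518066406, 276.5652160644531) circ [ 0.4687 -0.083 ] 0.025 rect [ 0.4678 -0.0835] [0.0451 0.0476] 0.9
green 514.0 px (387.0, 235.17391967773438) circ [ 0.5746 -0.1504] 0.0355 rect [ 0.5766 -0.1499] [0.0641 0.0659] 0.9
cover 2992.5 px (294.09600830078125, 247.0659942626953) circ [0.5387 0.0826] 0.097 rect [0.5386 0.0819] [0.1494 0.1312] 7.6
mat 2301.0 px (461.0, 278.0) circ [ 0.4771 -0.3506] 0.0883 rect [ 0.4771 -0.3505] [0.1286 0.1286] 75.1
fin 306081.0 px (319.5, 239.5) circ [0.6586 0.0176] 0.9848 rect [0.5895 0.0163] [1.1909 1.6645] 1.1
```

View pics/crop.png

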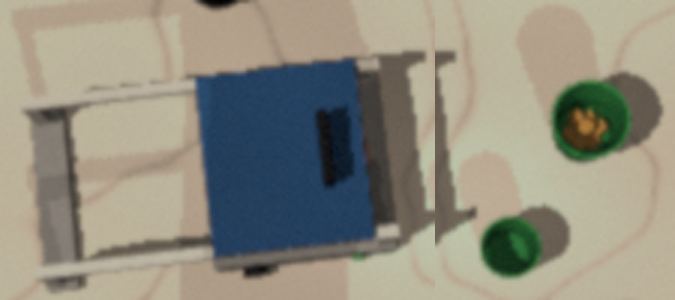

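The crop confirms the choice: the large green cup holds brass blanks and the smaller one beside it is empty. The fin is on the right (−y) part of the cover. I'll move to just behind the fin, above it, with the fingers shut.

>>> {"name": "play_rows", "arguments": {
  "steps": [
    [[0.757,-0.567,0,0,0,0,0],[0.757,-0.567,0,0,0,0,0],[0.757,-0.567,0,0,0,0,0],[0.757,-0.567,0,0,0,0,0],[0.757,-0.567,0,0,0,0,0],[0.757,-0.567,0,0,0,0,0],[0.757,-0.567,0,0,0,0,0],[0.757,-0.567,0,0,0,0,0],[0.757,-0.567,0,0,0,0,0],[0.757,-0.567,0,0,0,0,0],[0.757,-0.567,0,0,0,0,0],[0.757,-0.567,0,0,0,0,0],[0.757,-0.567,0,0,0,0,0],[0.757,-0.567,0,0,0,0,0],[0.757,-0.567,0,0,0,0,0],[0.757,-0.567,0,0,0,0,0],[0.757,-0.567,0,0,0,0,0],[0,0,0,0,0,0.975,0],[0,0,0,0,0,0.975,0],[0,0,0,0,0,0,0]]
  ]
}}

```text
clock: 1.77
position: [0.5484, 0.0028, 0.2306]
orientation: [[0.993, 0.121, -0.002], [0.121, -0.993, -0.0], [-0.002, -0.0, -1.0]]
contact_force: [0.5, -0.2, -0.4]
width: 0.0002
grip_force: 0.0
```

```bash
python3 - <<'E'
from h import *
o=r.observe();print(o["clock"],o["position"],o["qpos"],o["orientation"].round(3).tolist())
m=r.camera_model("wrist");print(-np.array(m["R"]).T@m["t"],m["R"],m["fx"])
im=r.snapshot("wrist");cv2.imwrite("pics/w1.png",im)
E
```

```text
1.7667 [0.54839866 0.00275269 0.23056686] [-4.12126893e+00  1.55395538e+01  8.94601580e+01 -6.75293954e-03
  7.50866662e+01  7.89528210e+01] [[0.993, 0.121, -0.002], [0.121, -0.993, -0.0], [-0.002, -0.0, -1.0]]
[0.62315314 0.01069753 0.37317495] [[ 1.20371251e-01 -9.92728946e-01  4.14422227e-05]
 [-9.48584792e-01 -1.15006335e-01  2.94890548e-01]
 [-2.92741616e-01 -3.55356556e-02 -9.55531037e-01]] 379.7138258116876
```

View pics/w1.png

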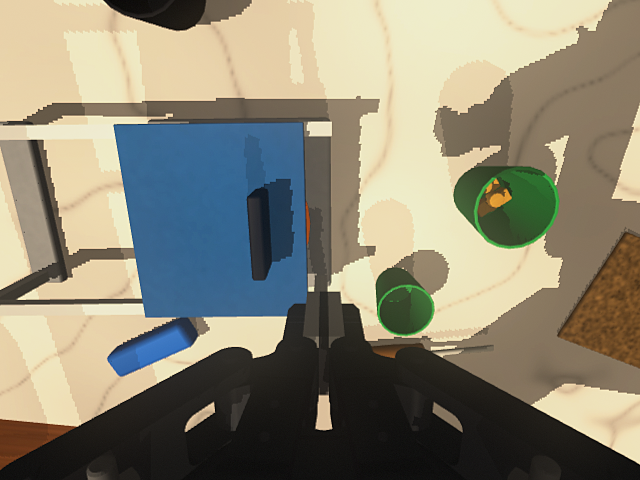

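The wrist view shows the fin at about (262,233), the cover plate with corners (115,125), (304,123), (308,318) and (146,318), and the cup rim at about (515,207). The fingertips are at (322,300).

```bash
python3 - <<'E'
from h import *
im=cv2.imread("pics/w1.png")
W=lambda p,z:ray("wrist",p,z)[:2]
cs=[W(p,.0945) for p in[(115,125),(304,123),(308,318),(146,318)]]
print(np.round(cs,4),np.mean(cs,0))
for a,b in((0,3),(1,2)):
    d=cs[a]-cs[b];print("xaxis deg",np.degrees(np.arctan2(d[1],d[0])),np.hypot(*d))
for a,b in((0,1),(3,2)):
    d=cs[a]-cs[b];print("yaxis deg",np.degrees(np.arctan2(d[1],d[0]))-90,np.hypot(*d))
print("fin top",[W(p,.1285) for p in[(249,190),(264,187),(253,280),(268,279)]])
print("rail end",W((330,121),.088),W((330,135),.088))
for c in blobs(im,(45,80,25),(85,255,255),500): print(cv2.boundingRect(c))
# bright rim of cup: fit ellipse on bright-green pixels
k=cv2.inRange(cv2.cvtColor(im,cv2.COLOR_BGR2HSV),np.array((45,120,120)),np.array((85,255,255)))
n,l,s,c=cv2.connectedComponentsWithStats(k)
for i in range(1,n):
    if s[i,4]>60:
        ys,xs=np.nonzero(l==i);h=cv2.convexHull(np.stack([xs,ys],1).astype(np.int32))
        for z in(.076,):
            w=np.array([W(p[0],z) for p in h],np.float32);print(s[i],"rim",cv2.minEnclosingCircle(w), cv2.fitEllipse(w) if len(w)>5 else 0)
E
```

```text
[[0.6034 0.1555]
 [0.6213 0.0239]
 [0.4697 0.0039]
 [0.4532 0.1357]] [0.53689115 0.07973163]
xaxis deg 7.5055482940124705 0.1514826652338914
xaxis deg 7.524683798413827 0.15283061353512212
yaxis deg 7.731706462824164 0.13281888957724078
yaxis deg 7.150366170629084 0.13287144992270408
fin top [array([0.57575534, 0.05306512]), array([0.5789127 , 0.04357112]), array([0.51304739, 0.04605229]), array([0.51510078, 0.03573723])]
rail end [0.62489506 0.00584523] [0.61530069 0.00459044]
(376, 270, 59, 66)
(454, 166, 106, 83)
[474 174  85  74 614] rim ((0.5775017142295837, -0.15036338567733765), 0.03378117457032204) ((0.57737797498703, -0.15034253895282745), (0.06608693301677704, 0.06710875779390335), 6.11989164352417)
[377 285  57  51 337] rim ((0.47751903533935547, -0.07957504689693451), 0.024759965017437935) ((0.4775450825691223, -0.07957537472248077), (0.048716068267822266, 0.049170322716236115), 143.64114379882812)
```

>>> {"name": "play_rows", "arguments": {
  "steps": [
    [[0,0,0.8,0,0,0,0],[0,0,0.8,0,0,0,0],[0,0,0.8,0,0,0,0],[0,0,0.66,0,0,0,0],[0,0,0,0,0,0,0],[0,-0.3,0,0,0,0,0],[0,-0.3,0,0,0,0,0],[0,-0.3,0,0,0,0,0],[0,-0.3,0,0,0,0,0],[0,-0.3,0,0,0,0,0],[0,-0.3,0,0,0,0,0],[0,-0.3,0,0,0,0,0],[0,-0.3,0,0,0,0,0],[0,-0.3,0,0,0,0,0],[0,-0.3,0,0,0,0,0],[0,-0.3,0,0,0,0,0],[0,0,0,0,0,0,0]]
  ]
}}

```text
clock: 3.23
position: [0.5318, 0.1354, 0.1087]
orientation: [[0.992, 0.123, -0.001], [0.123, -0.992, 0.002], [-0.001, -0.002, -1.0]]
contact_force: [-0.6, -1.1, 0.3]
width: 0.0001
grip_force: 0.0
```

```bash
python3 - <<'E'
from h import *
o=r.observe();print(o["clock"],o["position"],o["qpos"].round(3))
im=r.snapshot("wrist");cv2.imwrite("pics/w2.png",im)
E
```

```text
3.2333 [0.53179315 0.13544728 0.10869304] [ 9.811 22.534 98.711  0.117 58.786 92.695]
```

View pics/w2.png

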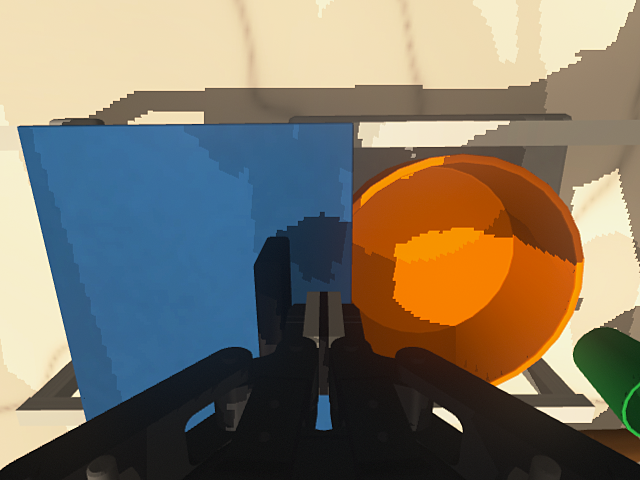

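The cover is partly open: plate edge at column 352, bowl rim arc from (445,156) through (583,262) to (495,387).

```bash
python3 - <<'E'
from h import *
from scipy.optimize import least_squares
p=np.array([ray("wrist",q,.085)[:2] for q in[(410,162),(445,155),(520,175),(575,225),(583,262),(565,322),(527,367)]])
s=least_squares(lambda v:np.hypot(*(p-v[:2]).T)-v[2],[.54,.08,.06]);b=s.x;print(b,s.cost)
yp=np.array([-.1305,.9914]);xp=np.array([.9914,.1305])
e=[ray("wrist",q,.0945)[:2] for q in[(352,124),(353,290)]]
tcp=r.observe()["position"][:2]
print("edge y_pol",[(q-b[:2])@yp for q in e],"q=",[(q-b[:2])@yp+.067 for q in e],"tcp",(tcp-b[:2])@yp,"tcp x",(tcp-b[:2])@xp)
E
```

```text
[0.53828558 0.07515709 0.06288798] 3.962548436439617e-06
edge y_pol [np.float64(0.046606976057653994), np.float64(0.04511509894128715)] q= [np.float64(0.11360697605765399), np.float64(0.11211509894128716)] tcp 0.05964971250171419 tcp x 0.0012309251236213656
```

>>> {"name": "play_rows", "arguments": {
  "steps": [
    [[0,-0.19,0,0,0,0,0],[0,-0.19,0,0,0,0,0],[0,-0.19,0,0,0,0,0],[0,-0.19,0,0,0,0,0],[0,0,0,0,0,0,0],[0,0,0,0,0,0,0]]
  ]
}}

```text
clock: 3.78
position: [0.5289, 0.1638, 0.1089]
orientation: [[0.993, 0.122, 0.0], [0.122, -0.993, 0.001], [0.0, -0.001, -1.0]]
contact_force: [0.1, 0.7, -0.6]
width: 0.0001
grip_force: 0.0
```

```bash
python3 - <<'E'
from h import *
im=r.snapshot("wrist");cv2.imwrite("pics/w3.png",im)
yp=np.array([-.1305,.9914]);b=np.array([.53829,.07516])
hsv=cv2.cvtColor(im,cv2.COLOR_BGR2HSV)
k=cv2.inRange(hsv,np.array((95,100,30)),np.array((125,255,255)))
for v in(140,160,180,220,250,280):
    u=np.nonzero(k[v,:])[0];u=u[u<450]
    if len(u):print(v,u.max(),(ray("wrist",(u.max()+.5,v),.0945)[:2]-b)@yp+.067)
o=r.observe();print((o["position"][:2]-b)@yp,o["contact_force"])
E
```

```text
140 351 0.1427596504544121
160 351 0.14265980972974535
180 351 0.14255689904582242
220 351 0.1423412834512183
250 350 0.14260692970942368
280 350 0.1424383879720722
0.08881182258897308 [-0.75948805  0.21219662 -0.25124533]
```

>>> {"name": "play_rows", "arguments": {
  "steps": [
    [[0,-0.04,0,0,0,0,0],[0,-0.04,0,0,0,0,0],[0,0,0,0,0,0,0]]
  ]
}}

```text
clock: 4.08
position: [0.5288, 0.166, 0.1091]
orientation: [[0.993, 0.121, 0.001], [0.121, -0.993, -0.0], [0.001, 0.0, -1.0]]
contact_force: [1.1, -0.6, 0.3]
width: 0.0004
grip_force: 0.5
```

```bash
cat >> h.py <<'E'
from scipy.spatial.transform import Rotation as Ro
def tool(az,e,flip,roll=0):
    a,e=np.radians([az,e]);z=np.array([np.cos(e)*np.cos(a),np.cos(e)*np.sin(a),-np.sin(e)])
    y=np.array([np.sin(a),-np.cos(a),0])*flip
    return np.stack([np.cross(y,z),y,z],1)@Ro.from_euler("z",roll,degrees=True).as_matrix()
def wrist(R,q1,S):
    A=(Ro.from_euler("z",q1,degrees=True)*Ro.from_euler("y",S,degrees=True)).as_matrix()
    e=Ro.from_matrix(A.T@R).as_euler("ZYZ",degrees=True); e2=np.array([e[0]+180,-e[1],e[2]+180])
    f=lambda e:[round((e[0]+90)%360-90),round(e[1]),round((e[2]-90+180)%360-180)]
    return f(e),f(e2)
def plan(p,R):  # total shift in present tool frame, total rotvec in tool frame, units
    o=r.observe();R0=np.array(o["orientation"])
    return (R0.T@(np.array(p)-o["position"])/.04).round(2),(Ro.from_matrix(R0.T@R).as_rotvec()/.12).round(2)
E
python3 - <<'E'
from h import *
d=.25
for az in(45,60,75):
  for name,g in(("cup",(.5775,-.15,.045)),("pour",(.538,.075,.17)),("mat",(.477,-.35,.05))):
    for fl in(1,-1):
        R=tool(az,15,fl);wc=np.array(g)-d*R[:,2];q1=np.degrees(np.arctan2(wc[1],wc[0]))
        print(az,name,fl,wc.round(2),round(q1),[wrist(R,q1,S)[0] for S in(100,125)])
print(r.observe()["qpos"].round(1))
R=tool(60,15,1);print(plan((.5,-.25,.2),R));R=tool(60,15,-1);print(plan((.5,-.25,.2),R))
E
```

```text
45 cup 1 [ 0.41 -0.32  0.11] -38 [[76, 81, -8], [81, 76, -33]]
45 cup -1 [ 0.41 -0.32  0.11] -38 [[76, 81, 172], [81, 76, 147]]
45 pour 1 [ 0.37 -0.1   0.23] -15 [[78, 58, -3], [95, 57, -32]]
45 pour -1 [ 0.37 -0.1   0.23] -15 [[78, 58, 177], [95, 57, 148]]
45 mat 1 [ 0.31 -0.52  0.11] -60 [[72, 101, -14], [69, 93, -37]]
45 mat -1 [ 0.31 -0.52  0.11] -60 [[72, 101, 166], [69, 93, 143]]
60 cup 1 [ 0.46 -0.36  0.11] -38 [[74, 95, -12], [73, 88, -36]]
60 cup -1 [ 0.46 -0.36  0.11] -38 [[74, 95, 168], [73, 88, 144]]
60 pour 1 [ 0.42 -0.13  0.23] -18 [[77, 76, -7], [84, 72, -32]]
60 pour -1 [ 0.42 -0.13  0.23] -18 [[77, 76, 173], [84, 72, 148]]
60 mat 1 [ 0.36 -0.56  0.11] -57 [[69, 113, -18], [61, 103, -42]]
60 mat -1 [ 0.36 -0.56  0.11] -57 [[69, 113, 162], [61, 103, 138]]
75 cup 1 [ 0.52 -0.38  0.11] -37 [[71, 108, -16], [65, 98, -40]]
75 cup -1 [ 0.52 -0.38  0.11] -37 [[71, 108, 164], [65, 98, 140]]
75 pour 1 [ 0.48 -0.16  0.23] -18 [[75, 91, -11], [76, 84, -35]]
75 pour -1 [ 0.48 -0.16  0.23] -18 [[75, 91, 169], [76, 84, 145]]
75 mat 1 [ 0.41 -0.58  0.11] -55 [[64, 124, -24], [53, 111, -48]]
75 mat -1 [ 0.41 -0.58  0.11] -55 [[64, 124, 156], [53, 111, 132]]
[13.1 22.8 98.1 -0.  59.  96.1]
(array([-1.97, 10.24, -2.27]), array([ 5.03, 10.07, -6.55]))
(array([-1.97, 10.24, -2.27]), array([11.73, -5.86, 15.3 ]))
```

>>> {"name": "play_rows", "arguments": {
  "steps": [
    [[0,0.2,0,0,0,0,0],[0,0,-0.9,0,0,0,0],[0,0,-0.9,0,0,0,0],[0,0,-0.9,0,0,0,0],[0,0,-0.9,0,0,0,0],[-0.1,0.87,0,0,0,0,85],[-0.1,0.87,0,0,0,0,85],[-0.1,0.87,0,0,0,0,85],[-0.1,0.87,0,0,0,0,85],[-0.1,0.87,0,0,0,0,85],[-0.1,0.87,0,0,0,0,85],[-0.1,0.87,0,0,0,0,85],[-0.1,0.87,0,0,0,0,85],[-0.1,0.87,0,0,0,0,85],[-0.1,0.87,0,0,0,0,85],[-0.1,0.87,0,0,0,0,85],[0,0,0,0,0,0,85]]
  ]
}}

```text
clock: 5.5
position: [0.5321, -0.2342, 0.2528]
orientation: [[0.993, 0.116, 0.001], [0.116, -0.993, -0.004], [0.0, 0.004, -1.0]]
contact_force: [-0.0, -0.8, 0.2]
width: 0.0851
grip_force: 0.0
```

```bash
python3 - <<'E'
from h import *
o=r.observe();print(o["position"],o["qpos"].round(1));print(plan((.5335,-.226,.07),tool(60,15,1)))
im=r.snapshot("wrist");cv2.imwrite("pics/w4.png",im)
k=cv2.inRange(cv2.cvtColor(im,cv2.COLOR_BGR2HSV),np.array((45,120,120)),np.array((85,255,255)))
n,l,s,c=cv2.connectedComponentsWithStats(k)
for i in range(1,n):
    if s[i,4]>60:
        ys,xs=np.nonzero(l==i);h=cv2.convexHull(np.stack([xs,ys],1).astype(np.int32))
        w=np.array([ray("wrist",p[0],.076)[:2] for p in h],np.float32);print(s[i],"rim",cv2.minEnclosingCircle(w))
E
```

```text
[ 0.53212536 -0.23417991  0.25276392] [-27.8  17.1  83.8  -0.2  78.9  55.6]
(array([ 0.06, -0.22,  4.57]), array([ 5.08, 10.08, -6.56]))
[185 108  82  83 642] rim ((0.5765413641929626, -0.14621157944202423), 0.0334453359246254)
[126 232  56  52 232] rim ((0.47543126344680786, -0.0869145318865776), 0.024705952033400536)
```

>>> {"name": "play_rows", "arguments": {
  "steps": [
    [[0,0,0,0.363,0.72,-0.469,85],[0,0,0,0.363,0.72,-0.469,85],[0,0,0,0.363,0.72,-0.469,85],[0,0,0,0.363,0.72,-0.469,85],[0,0,0,0.363,0.72,-0.469,85],[0,0,0,0.363,0.72,-0.469,85],[0,0,0,0.363,0.72,-0.469,85],[0,0,0,0.363,0.72,-0.469,85],[0,0,0,0.363,0.72,-0.469,85],[0,0,0,0.363,0.72,-0.469,85],[0,0,0,0.363,0.72,-0.469,85],[0,0,0,0.363,0.72,-0.469,85],[0,0,0,0.363,0.72,-0.469,85],[0,0,0,0.363,0.72,-0.469,85],[0,0,0,0,0,0,85]]
  ]
}}

```text
clock: 6.8
position: [0.5325, -0.2279, 0.2487]
orientation: [[0.131, 0.869, 0.478], [0.214, -0.495, 0.842], [0.968, -0.008, -0.251]]
contact_force: [0.1, 0.4, -0.9]
width: 0.0849
grip_force: 0.0
```

```bash
python3 - <<'E'
from h import *
o=r.observe();print(o["position"],o["qpos"].round(1),o["orientation"].round(3).tolist())
c=np.array([.577,-.149,.046]);R=tool(60,15,1)
print(plan(c-.091*R[:,2],R))
E
```

```text
[ 0.53250814 -0.22793453  0.24869666] [-60.4  38.5  92.5  58.2 102.1 -48.1] [[0.131, 0.869, 0.478], [0.214, -0.495, 0.842], [0.968, -0.008, -0.251]]
(array([-4.32,  0.01,  1.19]), array([-0.06, -0.07, -0.06]))
```

```bash
python3 - <<'E'
from h import *
c=np.array([.577,-.149,.046]);R=tool(40,15,1);p=c-.091*R[:,2];p[2]=.2
print(p,plan(p,R)); print(R.T@np.array([0,0,-1])/.04, "z pre",(c-.091*R[:,2])[2])
im=cv2.imread("pics/top0.png")
E
```

```text
[ 0.50966527 -0.20550055  0.2       ] (array([-1.13, -0.76,  0.51]), array([-2.87, -0.05,  0.69]))
[-24.14814566   0.           6.47047613] z pre 0.06955253310432938
```

>>> {"name": "play_rows", "arguments": {
  "steps": [
    [[-0.565,-0.38,0.255,0,0,0,85],[-0.565,-0.38,0.255,0,0,0,85],[0,0,0,-0.72,-0.01,0.17,85],[0,0,0,-0.72,-0.01,0.17,85],[0,0,0,-0.72,-0.01,0.17,85],[0,0,0,-0.72,-0.01,0.17,85],[0,0,0,0,0,0,85],[0,0,0,0,0,0,85]]
  ]
}}

```text
clock: 7.47
position: [0.5092, -0.2037, 0.2053]
orientation: [[0.195, 0.643, 0.741], [0.173, -0.766, 0.619], [0.965, 0.007, -0.26]]
contact_force: [0.6, 0.0, -0.5]
width: 0.085
grip_force: 0.0
```

```bash
python3 - <<'E'
from h import *
o=r.observe();print(o["position"],o["qpos"].round(1))
c=np.array([.577,-.149,.046]);R=tool(40,15,1);p=c-.091*R[:,2]
print(p,plan(p,R))
E
```

```text
[ 0.50924054 -0.20372616  0.20526282] [-66.5  35.7 114.3  68.4  84.9 -61.6]
[ 0.50966527 -0.20550055  0.06955253] (array([-3.28,  0.02,  0.86]), array([0.01, 0.01, 0.06]))
```

>>> {"name": "play_rows", "arguments": {
  "steps": [
    [[-0.82,0.01,0.21,0,0,0,85],[-0.82,0.01,0.21,0,0,0,85],[-0.82,0,0.22,0,0,0,85],[-0.82,0,0.22,0,0,0,85],[0,0,0,0,0,0,85],[0,0,0,0,0,0,85]]
  ]
}}

```text
clock: 7.97
position: [0.5111, -0.2074, 0.0673]
orientation: [[0.194, 0.644, 0.74], [0.17, -0.765, 0.621], [0.966, 0.005, -0.258]]
contact_force: [0.1, 0.9, 2.0]
width: 0.0851
grip_force: 0.0
```

```bash
python3 - <<'E'
from h import *
o=r.observe();print(o["position"],o["qpos"].round(1))
c=np.array([.577,-.149,.046]);R=tool(40,15,1);p=c+.019*R[:,2]
print(p,plan(p,R))
im=np.hstack([cv2.resize(r.snapshot("wrist"),(400,300)),cv2.resize(r.snapshot("scene")[180:420,120:440],(400,300))]);cv2.imwrite("pics/w5.png",im)
E
```

```text
[ 0.51111609 -0.20737028  0.06726904] [-66.5  51.6 115.2  70.6  79.1 -77.4]
[ 0.5910589  -0.13720318  0.04108244] (array([ 0.05, -0.06,  2.74]), array([ 0.  , -0.01,  0.04]))
```

View pics/w5.png

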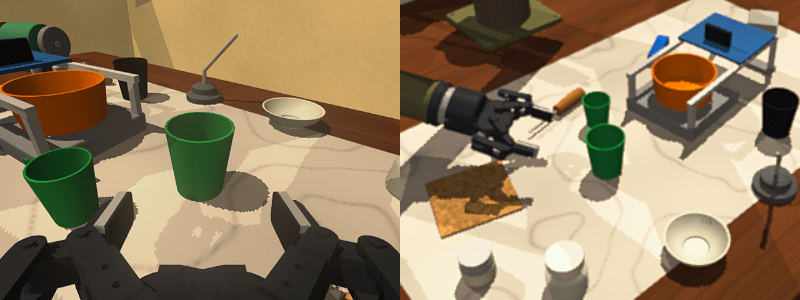

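The left half (wrist view) shows the large cup centred between the open fingers at (199,155), with the small cup clear to the left. The right half (scene view) shows the cover open and the bowl clear. Advance and grip.

>>> {"name": "play_rows", "arguments": {
  "steps": [
    [[0.01,-0.01,0.56,0,0,0,85],[0.01,-0.01,0.56,0,0,0,85],[0.01,-0.01,0.56,0,0,0,85],[0.01,-0.01,0.56,0,0,0,85],[0.01,-0.02,0.56,0,0,0,85],[0,0,0,0,0,0,85],[0,0,0,0,0,0,40],[0,0,0,0,0,0,40],[0,0,0,0,0,0,40],[0,0,0,0,0,0,40],[0,0,0,0,0,0,40],[0,0,0,0,0,0,40],[0,0,0,0,0,0,40],[0,0,0,0,0,0,40]]
  ]
}}

```text
clock: 9.23
position: [0.5921, -0.1364, 0.0442]
orientation: [[0.19, 0.641, 0.744], [0.171, -0.767, 0.618], [0.967, 0.01, -0.255]]
contact_force: [-1.0, 0.5, 6.8]
width: 0.0626
grip_force: 64.0
```

>>> {"name": "play_rows", "arguments": {
  "steps": [
    [[0.2,0,-0.05,0,0,0,40],[0.5,0,-0.13,0,0,0,40],[0.7,0,-0.18,0,0,0,40],[0.7,0,-0.18,0,0,0,40],[0.6,0,-0.16,0,0,0,40],[0.3,0,-0.08,0,0,0,40],[0,0,0,0,0,0,40]]
  ]
}}

```text
clock: 9.82
position: [0.5922, -0.1351, 0.1685]
orientation: [[0.191, 0.641, 0.743], [0.176, -0.767, 0.617], [0.966, 0.013, -0.26]]
contact_force: [0.2, -0.5, -2.0]
width: 0.0627
grip_force: 65.1
```

```bash
python3 - <<'E'
from h import *
o=r.observe();print(o["position"],o["qpos"].round(1),o["width"],o["contact_force"])
az=65;R=tool(az,8,1);b=np.array([.538,.075])
tip=R[:2,1];g=np.append(b-.015*tip,.160);p=g+.019*R[:,2]
print(p,plan(p,R));u=np.array([.967,.01,-.255])
for f in(120,130,135,140):
    print(f,np.degrees(np.arccos((tool(az,8,1,f)@u)[2])),tool(az,8,1,f)@u)
cv2.imwrite("pics/w6.png",r.snapshot("scene"))
E
```

```text
[ 0.59216592 -0.13507361  0.16848379] [-54.   39.6 116.6  80.5  77.7 -66.5] 0.06269384473101904 [ 0.16387001 -0.49677322 -2.03816315]
[0.53235699 0.09839154 0.15735571] (array([ 0.48, -5.44,  2.56]), array([ 3.6 ,  1.03, -0.62]))
120 116.86445963574843 [ 0.6187865  -0.64274445 -0.45188144]
130 125.98852689456767 [ 0.52180673 -0.61857147 -0.58762324]
135 130.43846032823188 [ 0.46594729 -0.60198423 -0.64863094]
140 134.7836810904705 [ 0.40572952 -0.58255729 -0.70443208]
```

View pics/w6.png

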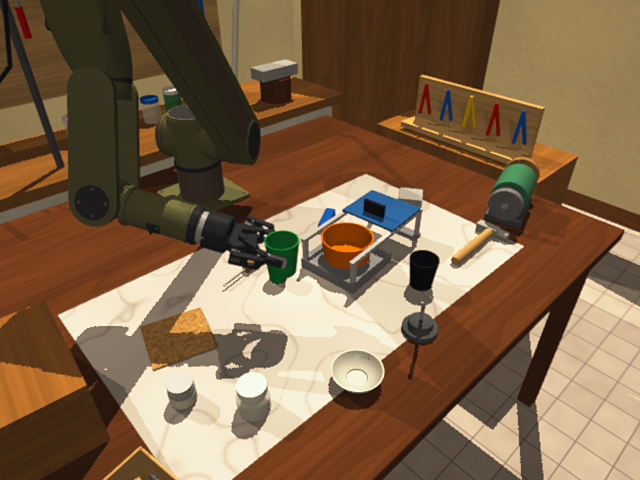

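The scene view shows the cup held at (282,257), clear of the bench, with the cover open and the bowl at (347,245). Carry it over the bowl.

>>> {"name": "play_rows", "arguments": {
  "steps": [
    [[0,0,0,0.72,0.206,-0.124,40],[0,0,0,0.72,0.206,-0.124,40],[0,0,0,0.72,0.206,-0.124,40],[0,0,0,0.72,0.206,-0.124,40],[0,0,0,0.72,0.206,-0.124,40],[0.02,-0.2,0.25,0,0,0,40],[0.04,-0.4,0.48,0,0,0,40],[0.05,-0.5,0.6,0,0,0,40],[0.05,-0.5,0.6,0,0,0,40],[0.05,-0.5,0.6,0,0,0,40],[0.05,-0.5,0.6,0,0,0,40],[0.05,-0.5,0.6,0,0,0,40],[0.04,-0.4,0.5,0,0,0,40],[0.02,-0.22,0.28,0,0,0,40],[0.01,-0.1,0.14,0,0,0,40],[0,0,0,0,0,0,40],[0,0,0,0,0,0,40]]
  ]
}}

```text
clock: 11.28
position: [0.5333, 0.0984, 0.155]
orientation: [[0.062, 0.906, 0.418], [0.123, -0.423, 0.898], [0.991, -0.005, -0.137]]
contact_force: [-0.0, -0.4, -0.8]
width: 0.0626
grip_force: 65.3
```

```bash
python3 - <<'E'
from h import *
o=r.observe();print(o["position"],o["qpos"].round(1),o["width"])
print(plan((.5324,.0984,.1574),tool(65,8,1)))
print(plan((.5324,.0984,.1574),tool(65,8,1,135)))
E
```

```text
[0.53328002 0.09841139 0.15504022] [-37.3  46.7 122.3  76.4  84.6 -78.9] 0.06256307909377296
(array([ 0.06, -0.02, -0.02]), array([-0.  , -0.02, -0.04]))
(array([ 0.06, -0.02, -0.02]), array([-0.02, -0.  , 19.6 ]))
```

>>> {"name": "play_rows", "arguments": {
  "steps": [
    [[0,0,0,0,0,0.6,40],[0,0,0,0,0,0.9,40],[0,0,0,0,0,0.9,40],[0,0,0,0,0,0.9,40],[0,0,0,0,0,0.9,40],[0,0,0,0,0,0.8,40],[0,0,0,0,0,0.7,40],[0,0,0,0,0,0.6,40],[0,0,0,0,0,0.6,40],[0,0,0,0,0,0.6,40],[0,0,0,0,0,0.6,40],[0,0,0,0,0,0.6,40],[0,0,0,0,0,0.6,40],[0,0,0,0,0,0.6,40],[0,0,0,0,0,0.6,40],[0,0,0,0,0,0.6,40],[0,0,0,0,0,0.6,40],[0,0,0,0,0,0.6,40],[0,0,0,0,0,0.6,40],[0,0,0,0,0,0.6,40]]
  ]
}}

```text
clock: 12.95
position: [0.534, 0.097, 0.1552]
orientation: [[0.901, -0.108, 0.42], [-0.43, -0.101, 0.897], [-0.054, -0.989, -0.138]]
contact_force: [-0.6, -0.5, -1.5]
width: 0.0629
grip_force: 65.2
```

>>> {"name": "play_rows", "arguments": {
  "steps": [
    [[0,0,0,0,0,0.6,40],[0,0,0,0,0,0.6,40],[0,0,0,0,0,0.6,40],[0,0,0,0,0,0.6,40],[0,0,0,0,0,0.6,40],[0,0,0,0,0,0.6,40],[0,0,0,0,0,0.6,40],[0,0,0,0,0,0.6,40],[0,0,0,0,0,0.6,40],[0,0,0,0,0,0.6,40],[0,0,0,0,0,0,40],[0,0,0,0,0,0,40],[0,0,0,0,0,0,40],[0,0,0,0,0,0,40],[0,0,0,0,0,0,40],[0,0,0,0,0,0,40],[0,0,0,0,0,0,40],[0,0,0,0,0,0,40],[0,0,0,0,0,0,40],[0,0,0,0,0,0,40]]
  ]
}}

```text
clock: 14.62
position: [0.5323, 0.0995, 0.1557]
orientation: [[0.608, -0.676, 0.417], [-0.388, 0.206, 0.899], [-0.693, -0.708, -0.137]]
contact_force: [0.2, 0.2, -1.2]
width: 0.0627
grip_force: 65.3
```

```bash
python3 - <<'E'
from h import *
o=r.observe();print(o["position"],o["qpos"].round(1),o["contact_force"],np.degrees(np.arccos((o["orientation"]@np.array([.967,.01,-.255]))[2])))
cv2.imwrite("pics/w7.png",np.hstack([cv2.resize(r.snapshot("scene")[160:340,220:460],(400,300)),cv2.resize(r.snapshot("top")[170:320,220:420],(400,300))]))
E
```

```text
[0.53229104 0.0994955  0.15571919] [-37.3  46.6 122.4  76.4  84.6  55.2] [ 0.20154807  0.16564133 -1.23975755] 129.94951949738908
```

View pics/w7.png

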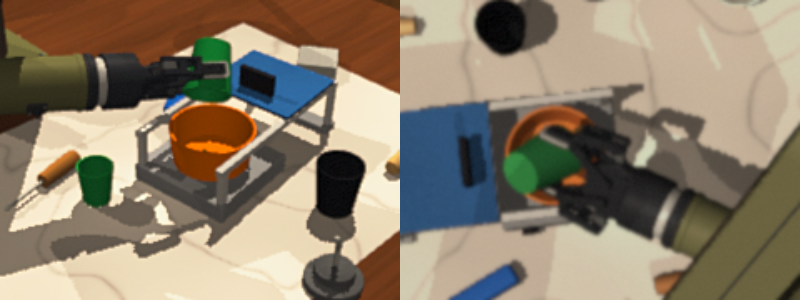

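The cup is tipped 130° over the bowl. I'll tip it slightly further and shake it gently, then turn it back upright.

>>> {"name": "play_rows", "arguments": {
  "steps": [
    [[0,0,0,0,0,0.5,40],[0,0,0,0,0,-0.6,40],[0,0,0,0,0,0.7,40],[0,0,0,0,0,0,40],[0,0,0,0,0,0,40],[0,0,0,0,0,0,40],[0,0,0,0,0,-1,40],[0,0,0,0,0,-1,40],[0,0,0,0,0,-1,40],[0,0,0,0,0,-1,40],[0,0,0,0,0,-1,40],[0,0,0,0,0,-1,40],[0,0,0,0,0,-1,40],[0,0,0,0,0,-1,40],[0,0,0,0,0,-1,40],[0,0,0,0,0,-1,40],[0,0,0,0,0,-1,40],[0,0,0,0,0,-1,40],[0,0,0,0,0,-1,40],[0,0,0,0,0,-1,40]]
  ]
}}

```text
clock: 16.38
position: [0.5323, 0.0994, 0.1557]
orientation: [[0.648, 0.637, 0.417], [-0.188, -0.396, 0.899], [0.738, -0.661, -0.137]]
contact_force: [-0.1, -0.3, -0.7]
width: 0.0625
grip_force: 65.3
```

>>> {"name": "play_rows", "arguments": {
  "steps": [
    [[0,0,0,0,0,-1,40],[0,0,0,0,0,-1,40],[0,0,0,0,0,-1,40],[0,0,0,0,0,-1,40],[0,0,0,0,0,-1,40],[0,0,0,0,0,-1,40],[0.2,0.3,-0.5,0,0,0,40],[0,0.4,-0.7,0,0,0,40],[0,0.4,-0.7,0,0,0,40],[0,0.4,-0.7,0,0,0,40],[0,0.4,-0.7,0,0,0,40],[0,0.4,-0.7,0,0,0,40],[0,0.4,-0.7,0,0,0,40],[0,0.3,-0.5,0,0,0,40],[0,0,0,0,0,0,40]]
  ]
}}

```text
clock: 17.63
position: [0.5565, -0.1427, 0.1898]
orientation: [[0.069, 0.904, 0.422], [0.122, -0.427, 0.896], [0.99, -0.01, -0.14]]
contact_force: [0.6, -0.6, -2.0]
width: 0.0628
grip_force: 65.5
```

```bash
python3 - <<'E'
from h import *
o=r.observe();print(o["position"],o["qpos"].round(1),o["orientation"].round(3).tolist(),o["width"])
t=r.snapshot("top");cv2.imwrite("pics/top8.png",t)
cv2.imwrite("pics/w8.png",np.hstack([cv2.resize(t[200:290,270:350],(400,450),interpolation=2),cv2.resize(t[190:280,340:420],(400,450),interpolation=2)]))
for z in[.152]:
    for c in blobs(t,(50,80,25),(85,255,255)):
        w=np.array([ray("top",p[0],z)[:2] for p in c],np.float32);print(cv2.minEnclosingCircle(c),cv2.minEnclosingCircle(w))
E
```

```text
[ 0.55654407 -0.14274648  0.18978575] [-53.8  45.8  98.2  61.8  99.5 -57.9] [[0.069, 0.904, 0.422], [0.122, -0.427, 0.896], [0.99, -0.01, -0.14]] 0.06276894844111963
((360.18084716796875, 276.60638427734375), 9.917656898498535) ((0.4606339931488037, -0.07813999801874161), 0.023601844906806946)
((398.2837829589844, 236.6081085205078), 16.56664276123047) ((0.557472288608551, -0.16961669921875), 0.04031379148364067)
((91.87918090820312, 191.0948028564453), 32.65922546386719) ((0.6550843715667725, 0.5732449293136597), 0.08024252206087112)
```

View pics/w8.png

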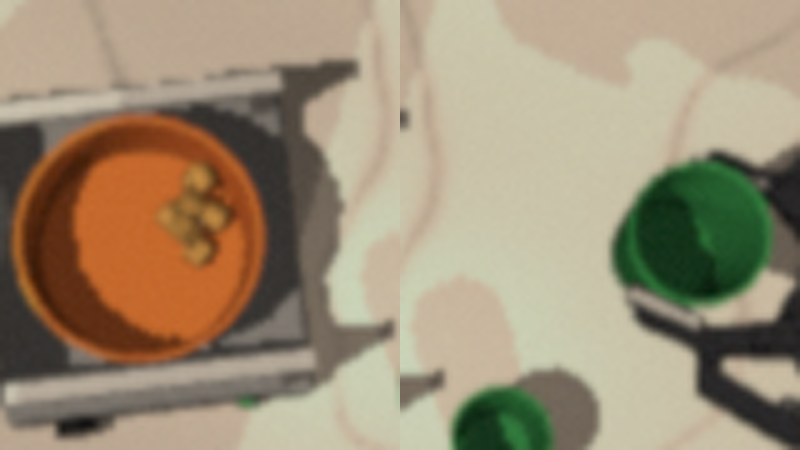

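The bowl holds the cluster of blanks, left half at (195,215). The green cup, right half at (700,230), is empty. Now to the mat.

```bash
python3 - <<'E'
from h import *
R=tool(40,14.8,1,-.6);print(plan((.5565,-.1427,.19),R)[1])
R2=tool(28,14.8,1,-.6)
m=np.array([.4771,-.3505]);p=np.append(m+.0195*R2[:2,2]/np.hypot(*R2[:2,2]),.13)
print(p,"shift in az40 frame",(R.T@(p-r.observe()["position"])/.04).round(2),"rot",(Ro.from_matrix(R.T@R2).as_rotvec()/.12).round(2))
E
```

```text
[-3.56 -0.97  0.52]
[ 0.49431748 -0.3413453   0.13      ] shift in az40 frame [-2.6   2.84 -3.88] rot [-1.69 -0.02  0.45]
```

>>> {"name": "play_rows", "arguments": {
  "steps": [
    [[0,0,0,-0.71,-0.19,0.1,40],[0,0,0,-0.71,-0.19,0.1,40],[0,0,0,-0.71,-0.19,0.1,40],[0,0,0,-0.71,-0.2,0.11,40],[0,0,0,-0.71,-0.2,0.11,40],[-0.26,0.28,-0.39,0,0,0,40],[-0.26,0.28,-0.39,0,0,0,40],[-0.26,0.28,-0.39,0,0,0,40],[-0.26,0.28,-0.39,0,0,0,40],[-0.26,0.28,-0.39,0,0,0,40],[-0.26,0.28,-0.39,0,0,0,40],[-0.26,0.29,-0.39,0,0,0,40],[-0.26,0.29,-0.39,0,0,0,40],[-0.26,0.29,-0.38,0,0,0,40],[-0.26,0.29,-0.38,0,0,0,40],[0,0,0,-0.56,-0.01,0.15,40],[0,0,0,-0.56,-0.01,0.15,40],[0,0,0,-0.57,0,0.15,40],[0,0,0,0,0,0,40],[0,0,0,0,0,0,40]]
  ]
}}

```text
clock: 19.35
position: [0.4936, -0.3363, 0.1299]
orientation: [[0.224, 0.476, 0.851], [0.123, -0.879, 0.46], [0.967, 0.002, -0.255]]
contact_force: [0.1, 0.0, -0.9]
width: 0.0624
grip_force: 65.6
```

```bash
python3 - <<'E'
from h import *
o=r.observe();print(o["position"],o["qpos"].round(1),o["width"],o["contact_force"])
R=tool(28,14.8,1,-.6);print(plan((.4943,-.3413,.056),R))
cv2.imwrite("pics/w9.png",np.hstack([cv2.resize(r.snapshot("top")[170:350,360:600],(400,300)),cv2.resize(r.snapshot("scene")[200:440,40:360],(400,300))]))
E
```

```text
[ 0.49361161 -0.33633922  0.12987314] [-75.2  45.1 109.8  71.6  82.2 -65.6] 0.062417914943631726 [ 0.07885148  0.00099412 -0.93452726]
(array([-1.8 ,  0.11,  0.43]), array([-0.05, -0.  , -0.05]))
```

View pics/w9.png

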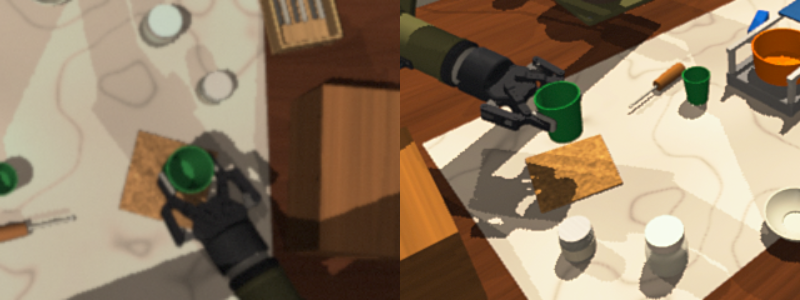

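The top view has the cup at (190,168) above the mat, offset by parallax. The box and the tin are clear of the arm. Lower it.

>>> {"name": "play_rows", "arguments": {
  "steps": [
    [[-0.45,0.03,0.11,-0.05,0,-0.05,40],[-0.45,0.03,0.11,0,0,0,40],[-0.45,0.03,0.11,0,0,0,40],[-0.3,0.02,0.07,0,0,0,40],[-0.15,0,0.03,0,0,0,40],[0,0,0,0,0,0,40],[-0.06,0,0.016,0,0,0,40],[-0.04,0,0.01,0,0,0,40],[0,0,0,0,0,0,40],[0,0,0,0,0,0,40]]
  ]
}}

```text
clock: 20.28
position: [0.4948, -0.344, 0.0522]
orientation: [[0.22, 0.47, 0.855], [0.132, -0.882, 0.452], [0.967, 0.013, -0.256]]
contact_force: [-0.5, 0.0, -0.7]
width: 0.0626
grip_force: 65.6
```

>>> {"name": "play_rows", "arguments": {
  "steps": [
    [[-0.03,0,0.008,0,0,0,40],[-0.03,0,0.008,0,0,0,40],[0,0,0,0,0,0,40],[0,0,0,0,0,0,40]]
  ]
}}

```text
clock: 20.62
position: [0.4949, -0.3441, 0.0493]
orientation: [[0.22, 0.47, 0.855], [0.131, -0.882, 0.452], [0.967, 0.013, -0.256]]
contact_force: [0.1, 0.2, -0.5]
width: 0.0627
grip_force: 65.5
```

>>> {"name": "play_rows", "arguments": {
  "steps": [
    [[-0.02,0,0.005,0,0,0,40],[-0.02,0,0.005,0,0,0,40],[0,0,0,0,0,0,40],[0,0,0,0,0,0,40]]
  ]
}}

```text
clock: 20.95
position: [0.495, -0.344, 0.0493]
orientation: [[0.217, 0.47, 0.855], [0.13, -0.883, 0.452], [0.968, 0.013, -0.253]]
contact_force: [-1.6, -0.9, 6.2]
width: 0.0629
grip_force: 65.4
```

It has touched down at 6 N. Release and back out.

>>> {"name": "play_rows", "arguments": {
  "steps": [
    [[0,0,0,0,0,0,64],[0,0,0,0,0,0,66],[0,0,0,0,0,0,70],[0,0,0,0,0,0,76],[0,0,0,0,0,0,85],[0,0,0,0,0,0,85],[0,0,0,0,0,0,85],[0,0,-0.3,0,0,0,85],[0,0,-0.5,0,0,0,85],[0,0,-0.7,0,0,0,85],[0,0,-0.7,0,0,0,85],[0,0,-0.7,0,0,0,85],[0.6,0,-0.5,0,0,0,85],[0.6,0,0,0,0,0,85],[0,0,0,0,0,0,85],[0,0,0,0,0,0,85]]
  ]
}}

```text
clock: 22.28
position: [0.3883, -0.3998, 0.1295]
orientation: [[0.221, 0.47, 0.855], [0.134, -0.883, 0.451], [0.966, 0.015, -0.258]]
contact_force: [0.2, 0.0, -0.9]
width: 0.085
grip_force: 0.0
```

```bash
python3 - <<'E'
from h import *
o=r.observe();print(o["clock"],o["position"],o["contact_force"])
t=r.snapshot("top")
for c in blobs(t,(50,80,25),(85,255,255)):
    w=np.array([ray("top",p[0],.081)[:2] for p in c],np.float32);print(cv2.minEnclosingCircle(w))
s=r.snapshot("scene")
cv2.imwrite("pics/w10.png",np.hstack([cv2.resize(t[150:330,220:520],(500,300)),cv2.resize(s[200:400,110:310],(300,300))]))
E
```

```text
22.2833 [ 0.38833772 -0.39984767  0.12949437] [ 0.18685469  0.00954275 -0.87515489]
((0.4681280553340912, -0.08263687044382095), 0.024846607819199562)
((0.4767787754535675, -0.3504415452480316), 0.0370255783200264)
((0.6735460758209229, 0.6016505360603333), 0.08384722471237183)
```

View pics/w10.png

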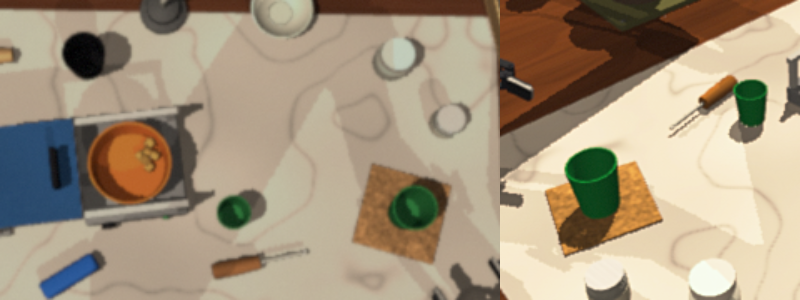

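The cup stands upright at the mat's centre, (413,208) in the left half. The blanks are in the bowl at (150,155), the cover is open, and the other things are where they were.

```bash
python3 -c "
from cell import r
print(r.hand_in())"
```

```text
the job is handed in; nothing more can be done
None
```

I handed the job in at about 22 s: the cover is open to within about 1 mm of its stop, the blanks are in the bowl, and the empty cup stands upright at the mat's centre. The final pictures show the cup empty and nothing spilled, but I could not count all seven blanks separately in the pile.

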